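# Roll the knurled wheel to close the jaw to the gauge mark

### The job

On the setting fixture, roll the knurled brass wheel with a fingertip so that the jaw moves towards the bronze casting and the gap closes until the jaw's black pointer stands in line with the red gauge mark on the scale, within the width of the red bar. Move the jaw only by rolling the wheel: do not touch the jaw or shift the red mark, grasp nothing, and leave the mallet, the bushing and the green case where they are. Finish with the hand clear of everything.

Things in the scene. Friction and masses are not known exactly. Their poses are not given: they have to be found in the camera images.
- fixture: Steel base plate 170 x 370 x 12 mm fixed to the bench; origin at the centre of its underside, z up. Its y runs along the rail from the blue wheel housing (y = -100 mm) to the bronze casting (round, 104 mm across, face at y = 85 mm, 118 mm high). White-topped scale block on the +x side: x 34 to 86, y -40 to 80, top 48 mm high.
- wheel_top (a point): Top of the knurled brass wheel at rest, mid-rim (a point fixed to the fixture): rim radius 32 mm, 24 mm wide, axle along the fixture's x; 84 mm above the bench at fixture x = 0, y = -100 mm. The upper 8 mm of the wheel stand above two blue cheeks (each 10 mm thick, outer faces 52 mm apart, 94 mm long in y), so a fingertip can be drawn over its top along y.
- wheel: The same wheel, origin at its centre; it turns. Its rim sits on rubber cushions and yields 1 mm per 2 N, 7 mm at most. Pressed 3 to 5 mm down (6 to 10 N), a tip drawn level along the fixture's y rolls it without slip; 0.04 N m turns it, and it stays where it is left. Drawing the top towards the casting (+y) moves the jaw to the casting by 10 mm per rad, 0.31 mm per mm of rim; the other way, back.
- jaw: Grey jaw carriage on the rail (46 x 48 x 24 mm, its top 66 mm above the bench), with a round steel nose towards the casting; origin at the centre of its underside, axes as the fixture's. It slides along the fixture's y, 55 mm at most, from y = -20 mm to 35 mm, and is geared to the wheel. Not to be touched.
- pointer_tip (a point): Tip of the jaw's black pointer, a bar 3 mm wide that reaches out over the inner part of the white scale at fixture x = 57 mm, 54 mm above the bench.
- mark: The red gauge mark: a clip on the outer edge of the scale with a red bar, 8 mm wide in the fixture's y and 26 mm long in x, lying on the scale (x = 59 to 85 mm). It can slide along the scale if it is knocked; it must stay. Origin on the fixture's x = 0, in line with the middle of the bar.
- mark_mid (a point): Middle of the inner end of the red bar, 54 mm above the bench, at fixture x = 59 mm; axes as the fixture's. The pointer is in line when its tip has the same fixture y as this point. At the start the pointer is 15 to 45 mm short of it, on the -y side.
- mallet: Loose hand mallet with a brass head and wooden handle, about 260 mm long, lying on the bench; bystander.
- bushing: Loose bronze bushing, 48 mm across, 35 mm high, standing on the bench; bystander.
- case: Loose dark green parts case with a cyan label, 100 x 150 x 60 mm, on the bench; bystander.

How it is judged:
On the way, in this order (a step that is already met when the one before it is completed fails the run):
1. a finger bears on the wheel while the pointer is still short of the red mark (contact force between wheel and the fingers above 0.5 N and y of pointer_tip in the frame of mark_mid below -0.006 m), for 0.1 s.
2. the pointer is brought into line with the red mark, within the width of the bar (y of pointer_tip in the frame of mark_mid between -0.004 and 0.004 m), for 0.2 s.
At the end, for the whole second after the job is handed in: The middle of the pointer's tip is within 4 mm of the middle of the red bar along the fixture's y (within the 8 mm bar), the jaw is at rest, and the mark is within 2 mm of where it was (all of step 2 and linear speed of jaw below 0.003 m/s and distance of mark_mid from where it was at the start of the episode below 0.002 m); the robot touches nothing.
It fails at once if the robot touches the jaw or its pointer (over 1 N) (contact force between jaw and the fingers above 1 N or contact force between jaw and the arm above 1 N).
It fails at once if the red mark is shifted by more than 2 mm (distance of mark_mid from where it was at the start of the episode above 0.002 m).
It fails at once if the mallet, the bushing or the case is moved by more than 15 mm (distance of any of mallet, bushing, case from where it was at the start of the episode above 0.015 m).
It fails at once if the wheel is gripped and pulled up by more than 3 mm (z of wheel in the frame of fixture above 0.055 m).
It also fails if it takes over 51 s, if anything falls off the work surface, if the arm or the gripper's body presses on something with over 40 N, if the wrist force passes 120 N, or if a joint passes its speed limit or range.

### The arm

A 7-joint arm with a two-finger parallel gripper is mounted at the origin on the work surface. World frame = base frame: x ahead of the robot, y to its left, z up, the work surface at z = 0. Lengths are in m, angles in rad, forces in N, time in s.
With the tool pointing down it reaches from about 0.4 to 0.85 m from the base axis. Payload 4.4 kg.
Tool frame: the origin (TCP) lies at the very end of the fingers, on their centre line; the grasp point (between the pads) lies 19 mm behind it; x points along the fingers, y is the direction in which the jaws open and shut, and the axes are right-handed (so a half turn about x gives the same grasp; the last joint's range is limited). The gripper opens to 94 mm and grips with 3 to 60 N. Pads are 16 mm wide; open, the fingers measure 119 mm over their backs; the gripper's body (75 mm by 177 mm) begins 78 mm behind the grasp point.
Start: joints at [1.256, 0.628, 0.038, 1.517, -0.027, 0.996, -0.02], TCP at [0.16, -0.63, 0.205] pointing down, gripper open.
Joint ranges: [-3.06, 3.06], [-0.37, 2.12], [-1.25, 1.32], [0.18, 2.47], [-1.1, 4.24], [0.23, 1.98], [-2.94, 2.94]. Speed limits (rad/s): [2.57, 2.57, 3.14, 3.14, 3.14, 3.14, 3.14].

### API

Orientations are given as a unit quaternion [x, y, z, w].
In Python, from workcell import robot gives the robot as it stands.
- The arm moves only by the tool drive_tool, never from a script. Its argument "rows" is a list of rows, each a list of 4 numbers: the shift along the tool's x, y, z in mm, then the turn about the tool's x in rad. In form: [[x, y, z, turn], ...]. A call has 1 to 5 rows; each row is the pose to reach, as a shift and turn from the pose measured when the call began, along the tool's axes at that moment; what a row does not reach only later rows make up. A row lasts 1/8 s, in which the tool goes at most 62.5 mm and 10.7 degrees, less where a joint would pass 70% of its speed; a pose out of reach is approached as far as the arm can. A call with a gripper value outside its range is refused whole. "jaw" is the opening, from 0 (shut) to 1 (fully open), set as the call begins (left out, the last holds). The fingers move at their own pace and stop on an object; "squeeze" is the grip in N (left out, the last holds). Time passes only in rows, so rows that repeat a pose let the fingers close. It gives the time, the measured TCP pose, the force and the opening at its end, in the units of the state.
- robot.sense(): the state, without advancing time (a new reading comes with each control period).
- robot.grab_frame(name): name is "scene" or "top"; returns a dict with "image" (420x560x3 uint8, red, green, blue), "camera_matrix" (3x3 intrinsics, pixels), "k1" (the pictures are not rectified: a ray, as slopes to the right and down, at radius r is drawn at 1 + k1 r^2 times it, then the intrinsics apply), "rvec" (rotation vector, rad) and "tvec" (3), from world to camera coordinates, as OpenCV has them. Camera axes: x right, y down, z forward; pixel columns grow to the right and rows downward; lengths in m; the calibration is good to about 2 mm. A picture is of the moment at which its call begins. There is no depth.
- robot.finish_job(): hands the job in, once; it reports no verdict.
The state is a dict: "t": time; "joint_pos": joint angles; "qd": joint speeds; "joint_torque": joint torques, N m; "ee_pos": TCP position; "tool_rot": TCP orientation; "force": force on the tool from outside, world axes, zero at the start; "ft_torque": the same for the moment, N m; "gripper_width": finger opening in m.
Only numpy, scipy, OpenCV 4.12 (cv2) and the standard library are available. Lean on these libraries where they do the work, as an engineer would, in place of code of your own. Each camera call takes 0.05 s, during which the arm holds its last target. There are 200 camera calls.

## Working session

There is one attempt and no reset: what is moved stays moved. The work goes in short steps, Python scripts to look and compute and a tool call to move; the robot and the scene stay as the last step left them, time stands still between calls to the robot, and variables do not carry over. Pictures are saved under pics/ and viewed, about 8 in all and at most 12, crops included, and the job is handed in when it is done.

Besides the shell and the picture viewer there is one more tool, called after "Emit:" as name(argument=value, ...) on one line, values as JSON. drive_tool: Moves the arm, as the interface text tells. Its arguments: {"type":"object","properties":{"rows":{"type":"array","items":{"type":"array","items":{"type":"number"}}},"jaw":{"type":"number"},"squeeze":{"type":"number"}},"required":["rows"]}

```bash
mkdir -p pics
cat > h.py <<'E'
import cv2, numpy as np
from scipy.spatial.transform import Rotation as R
from workcell import robot
def grab(n,save=None):
    f=robot.grab_frame(n)
    if save: cv2.imwrite(f'pics/{save}.png',cv2.cvtColor(f['image'],cv2.COLOR_RGB2BGR))
    return f
def parts(f): return np.array(f['camera_matrix'],float),np.array([f['k1'],0,0,0,0],float),cv2.Rodrigues(np.array(f['rvec'],float))[0],np.array(f['tvec'],float).ravel()
def ray(f,p):
    K,d,Rm,t=parts(f)
    u=cv2.undistortPoints(np.array([[p]],float),K,d).ravel()
    return -Rm.T@t, Rm.T@np.array([u[0],u[1],1])
def atz(f,p,z):
    o,d=ray(f,p); return o+d*(z-o[2])/d[2]
def proj(f,P):
    K,d,Rm,t=parts(f)
    return cv2.projectPoints(np.array(P,float).reshape(-1,1,3),Rm,t,K,d)[0].reshape(-1,2)
def tri(obs):
    A=np.zeros((3,3));b=np.zeros(3)
    for f,p in obs:
        o,d=ray(f,p);d/=np.linalg.norm(d);M=np.eye(3)-np.outer(d,d);A+=M;b+=M@o
    return np.linalg.solve(A,b)
E
python3 - <<'E'
from h import *
for n in('scene','top'):
    f=grab(n,n+'0'); print(n,f['camera_matrix'],f['k1'],f['rvec'],f['tvec'])
s=robot.sense();print(s['t'],s['ee_pos'],R.from_quat(s['tool_rot']).as_matrix().round(3),s['gripper_width'])
E
```

```text
scene [[394.17619283   0.         281.25088222]
 [  0.         394.17619283 217.40048141]
 [  0.           0.           1.        ]] -0.054868855884224646 [ 1.08444041  2.520556   -0.91377617] [ 0.35677424 -0.28968769  1.09483195]
top [[401.85418185   0.         282.33326049]
 [  0.         401.85418185 205.0697576 ]
 [  0.           0.           1.        ]] -0.05236196914396249 [ 2.11223996 -2.14510801  0.19447396] [0.05650525 0.57119824 0.72559781]
0.1 [ 0.15996734 -0.62940525  0.20466109] [[-0.     0.246 -0.969]
 [ 0.002 -0.969 -0.246]
 [-1.    -0.002 -0.   ]] 0.09400627805287819
```

View pics/scene0.png

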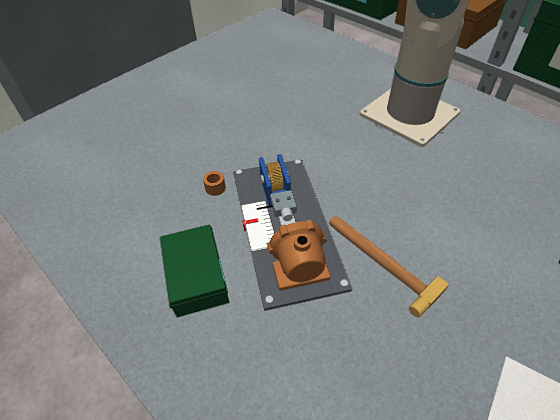

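View pics/top0.png

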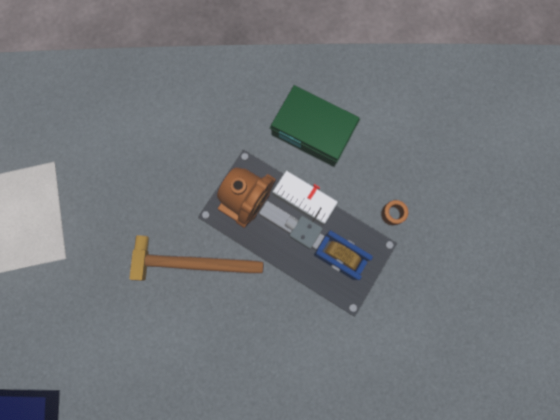

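The scene picture shows the wheel housing at (276,175), the pointer near (264,207) and the red mark at (250,222). The top picture shows the wheel at (344,255), the pointer at (321,212) and the red bar at (313,192). The fixture sits at an angle. Next I'll fit its pose and check it with an overlay.

```bash
cat > fit.py <<'E'
from h import *
from scipy.optimize import least_squares
C=np.array([[85,-185,12],[-85,-185,12],[-85,185,12],[85,185,12]])/1000
F={n:grab(n) for n in('scene','top')}
px={'scene':[(234,170),(303,160),(351,290),(267,307)],'top':[(396,243),(356,314),(200,214),(245,151)]}
def W(p,P):
    c,s=np.cos(p[2]),np.sin(p[2]); P=np.atleast_2d(P)
    return np.c_[p[0]+c*P[:,0]-s*P[:,1],p[1]+s*P[:,0]+c*P[:,1],P[:,2]+(p[3] if len(p)>3 else 0)]
for v in (['scene'],['top'],['scene','top']):
    P0=np.mean([atz(F[v[0]],p,.012) for p in px[v[0]]],0)
    a=atz(F[v[0]],px[v[0]][3],.012)-atz(F[v[0]],px[v[0]][0],.012)
    r=least_squares(lambda p:np.concatenate([(proj(F[n],W(p,C))-px[n]).ravel() for n in v]),[P0[0],P0[1],np.arctan2(-a[0],a[1])]+([0] if len(v)>1 else []))
    print(v,r.x.round(4),r.fun.round(1))
p=r.x[:3]; np.save('fix.npy',p)
pts=np.array([[0,-100,84],[26,-53,76],[-26,-53,76],[-26,-147,76],[26,-147,76],[34,-40,48],[86,-40,48],[86,80,48],[34,80,48],*(C*1000)])/1000
ims=[]
for n,(x,y,w,h) in {'scene':(225,150,130,165),'top':(195,145,205,175)}.items():
    k=600/h if n=='scene' else 2.2
    im=cv2.cvtColor(F[n]['image'],cv2.COLOR_RGB2BGR)
    k=min(380/w,560/h); im=cv2.resize(im[y:y+h,x:x+w],None,fx=k,fy=k,interpolation=cv2.INTER_CUBIC)
    for q in proj(F[n],W(p,pts)): 
        q=((q-[x,y]+.5)*k).astype(int); cv2.drawMarker(im,tuple(map(int,q)),(255,0,255),0,8,1)
    print(n,im.shape,k); ims.append(cv2.copyMakeBorder(im,0,560-im.shape[0],0,390-im.shape[1],0))
cv2.imwrite('pics/ov.png',np.hstack(ims))
print('wheel top',W(p,pts[:1]),'+y dir',[-np.sin(p[2]),np.cos(p[2])])
E
python3 fit.py
```

```text
['scene'] [ 0.5229  0.0232 -0.5828] [ 0.4  0.4 -0.1 -1.2  2.4 -1.1 -2.6  1.1]
['top'] [ 0.5299  0.0166 -0.5796] [ 2.5 -0.8 -0.4  2.  -1.5  1.6 -0.5 -3.4]
['scene', 'top'] [ 0.5262  0.0192 -0.5778 -0.003 ] [-1.9  1.4 -2.6 -0.4 -0.2 -0.8 -4.7  1.8  0.9  1.  -1.8  3.7 -2.6  3.8
 -1.8 -1.1]
scene (482, 380, 3) 2.923076923076923
top (324, 380, 3) 1.853658536585366
wheel top [[ 0.47156223 -0.06459306  0.084     ]] +y dir [np.float64(0.5461626318499938), np.float64(0.837679162669508)]
```

View pics/ov.png

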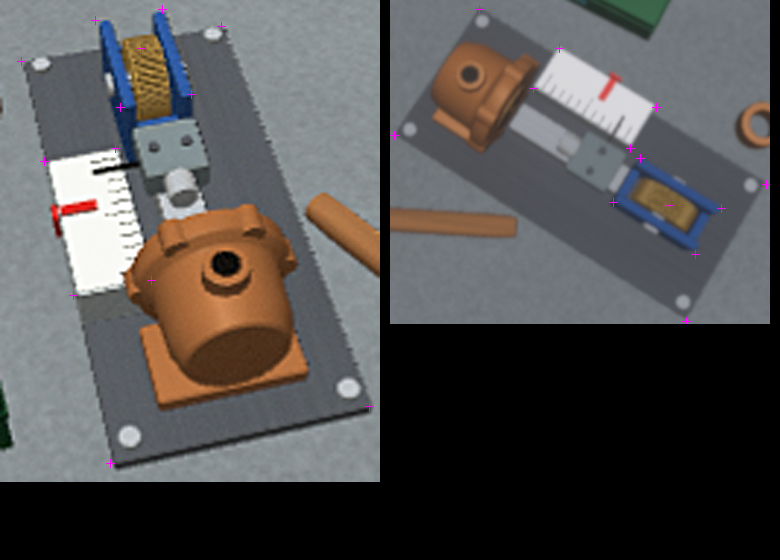

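The fit is within a few mm. The scene crop shows the pointer tip at about (95,171) and the inner end of the red bar at (97,206); the top crop shows the bar's inner end at (603,98) and the pointer tip at (623,118). I'll refit with these sharper points and work out the approach.

```bash
cat > fit2.py <<'E'
from h import *
from scipy.optimize import least_squares
F={n:grab(n) for n in('scene','top')}
def W(p,P):
    c,s=np.cos(p[2]),np.sin(p[2]); P=np.atleast_2d(P)
    return np.c_[p[0]+c*P[:,0]-s*P[:,1],p[1]+s*P[:,0]+c*P[:,1],P[:,2]]
cs=lambda q:np.array(q)/2.923+[225,150]-.5
ct=lambda q:(np.array(q)-[390,0])/1.8537+[195,145]-.5
M=[('scene',C,cs(q)) for C,q in [((85,-185,12),(24,65)),((-85,-185,12),(224,27)),((-85,185,12),(371,405)),((85,185,12),(116,463)),((86,-40,48),(48,162)),((86,80,48),(76,295)),((0,-100,84),(144,50))]]
M+=[('top',C,ct(q)) for C,q in [((85,-185,12),(766,183)),((-85,-185,12),(687,318)),((-85,185,12),(397,135)),((85,185,12),(482,10)),((86,-40,48),(658,105)),((86,80,48),(560,48)),((34,80,48),(535,86)),((26,-147,76),(720,209)),((-26,-147,76),(696,249)),((-26,-53,76),(614,201))]]
def res(p): return np.concatenate([proj(F[n],W(p,np.array(C)/1000))[0]-q for n,C,q in M])
for v in('scene','top',''):
    r=least_squares(lambda p:res(p)[np.repeat([v in m[0] for m in M],2)],np.load('fix.npy'),loss='soft_l1'); print(v,r.x.round(4),r.fun.reshape(-1,2).round(1).tolist())
p=r.x; np.save('fix.npy',p)
def fx(P):
    c,s=np.cos(p[2]),np.sin(p[2]);d=P[:2]-p[:2]; return np.array([c*d[0]+s*d[1],-s*d[0]+c*d[1],P[2]])*1000
for nm,a,b in(('ptr',(95,171),(623,118)),('mark',(97,206),(603,98))):
    A,B=(F['scene'],cs(a)),(F['top'],ct(b)); print(nm,fx(tri([A,B])).round(1),fx(atz(*A,.054)).round(1),fx(atz(*B,.054)).round(1))
print('z check wheel', tri([(F['scene'],cs((144,50))),(F['top'],ct((667,200)))]))
w=W(p,[[0,-.1,.084]])[0]; s=robot.sense(); Rm=R.from_quat(s['tool_rot']).as_matrix()
print('wheel',w,'shift to 40 above, -15 y',Rm.T@(W(p,[[0,-.115,.124]])[0]-s['ee_pos'])*1000,'yaw',p[2])
y=Rm[:,1];t=np.array([np.sin(p[2]),-np.cos(p[2]),0]);print('turn',np.arctan2(np.cross(y,t)@Rm[:,0],y@t))
E
python3 fit2.py
```

```text
scene [ 0.5249  0.0207 -0.5752] [[-0.2, -1.1], [-0.1, -0.1], [0.8, 0.2], [-0.6, 0.2], [-0.3, -0.1], [0.4, 0.3], [0.0, -0.5]]
top [ 0.5279  0.0184 -0.5776] [[0.4, -0.2], [0.1, 0.9], [-0.8, -0.6], [-0.7, -1.2], [-0.4, 0.3], [0.2, -0.8], [-0.4, 0.5], [1.5, -0.9], [0.1, 1.8], [0.3, 0.1]]
 [ 0.5266  0.0192 -0.5752] [[-1.1, -1.0], [-1.0, 0.0], [-0.4, 0.4], [-1.9, 0.4], [-1.4, 0.1], [-0.7, 0.4], [-1.0, -0.4], [-0.0, 0.2], [-0.1, 1.5], [-1.3, 0.3], [-1.3, -0.5], [-0.9, 0.9], [-0.3, -0.1], [-0.9, 1.2], [1.1, -0.4], [-0.2, 2.4], [-0.1, 0.8]]
ptr [ 54.  -16.2  56.3] [ 52.5 -17.6  54. ] [ 55.8 -16.7  54. ]
mark [60.  12.9 54.4] [57.3 14.  54. ] [62.9 12.  54. ]
z check wheel [ 0.4756704  -0.06053399  0.08841456]
wheel [ 0.47219914 -0.06466079  0.084     ] shift to 40 above, -15 y [  81.45608312 -460.63347081 -430.70140713] yaw -0.5752316473155248
turn 0.8240728710226157
```

Emit:
drive_tool(rows=[[0, -42, -39, 0], [0, -84, -78, 0], [0, -126, -118, 0], [0, -168, -157, 0], [0, -210, -196, 0]], jaw=0, squeeze=40)

```text
t: 0.92
ee_pos: [0.2992, -0.3764, 0.2055]
tool_rot: [0.702, 0.088, -0.701, 0.088]
force: [0.9, 0.7, 0.2]
gripper_width: 0.047
```

Emit:
drive_tool(rows=[[0, -42, -39, 0.15], [0, -84, -78, 0.3], [0, -126, -118, 0.45], [0, -168, -157, 0.6], [0, -210, -196, 0.75]])

```text
t: 1.55
ee_pos: [0.4384, -0.123, 0.2059]
tool_rot: [0.685, -0.177, -0.684, -0.177]
force: [0.9, -0.0, -0.4]
gripper_width: 0.0007
```

```bash
cat > where.py <<'E'
from h import *
import sys
p=np.load('fix.npy');s=robot.sense();c,n=np.cos(p[2]),np.sin(p[2]);P=np.array(s['ee_pos']);d=P[:2]-p[:2]
Rm=R.from_quat(s['tool_rot']).as_matrix()
print('t',s['t'],'fixture mm',np.array([c*d[0]+n*d[1],-n*d[0]+c*d[1],P[2]])*1000)
F=np.array(s['force']);print('F fix',[c*F[0]+n*F[1],-n*F[0]+c*F[1],F[2]],'w',s['gripper_width'])
T=np.array([p[0]+.1*n,p[1]-.1*c,.124]) # above wheel
print('to 40 above wheel top, tool mm',Rm.T@(T-P)*1000)
y=Rm[:,1];t=np.array([n,-c,0]);print('turn',np.arctan2(np.cross(y,t)@Rm[:,0],y@t)); print('q',np.round(s['joint_pos'],2)); print(Rm.round(3).tolist())
E
python3 where.py
```

```text
t 1.55 fixture mm [   3.35907242 -167.30690098  205.90455569]
F fix [np.float64(0.7448925057718611), np.float64(0.44431632540757277), np.float64(-0.4353470651704177)] w 0.0007032437339126003
to 40 above wheel top, tool mm [ 81.9468765  -67.32884034  -1.1811944 ]
turn 0.06899226327414605
q [ 0.09  0.36  0.17  2.04 -0.09  0.75 -1.77]
[[0.001, -0.485, -0.875], [-0.0, -0.875, 0.485], [-1.0, -0.001, -0.001]]
```

Emit:
drive_tool(rows=[[40, -20, 0, 0.07], [80, -49, 0, 0.07], [100, -49, 0, 0.07], [100, -49, 0, 0.07]])

```text
t: 2.05
ee_pos: [0.4613, -0.0797, 0.1048]
tool_rot: [-0.677, 0.201, 0.679, 0.201]
force: [0.0, -0.7, 0.7]
gripper_width: 0.0005
```

```bash
python3 where.py
python3 - <<'E'
from h import *
f=grab('top'); g=grab('scene')
a=cv2.resize(f['image'][200:300,290:400],None,fx=4,fy=4,interpolation=cv2.INTER_CUBIC)
b=cv2.resize(g['image'][140:260,215:315],None,fx=3.9,fy=3.9,interpolation=cv2.INTER_CUBIC)
h=max(len(a),len(b));pad=lambda i:cv2.copyMakeBorder(i,0,h-len(i),0,0,0)
o=np.hstack([pad(b)[:, :350],pad(a)[:, :440]]);print(o.shape);cv2.imwrite('pics/appr.png',o[...,::-1])
E
```

```text
t 2.05 fixture mm [  -0.97710157 -118.61552325  104.83035483]
F fix [np.float64(0.40405562132964457), np.float64(-0.552387313716894), np.float64(0.6812977511195526)] w 0.0005491233464715396
to 40 above wheel top, tool mm [-19.18622577 -18.60048298  -0.93728472]
turn -0.0004888063781048635
q [ 0.02  0.54  0.14  2.11 -0.15  0.5  -1.88]
[[-0.002, -0.544, -0.839], [0.0, -0.839, 0.544], [-1.0, 0.001, 0.002]]
(468, 790, 3)
```

View pics/appr.png

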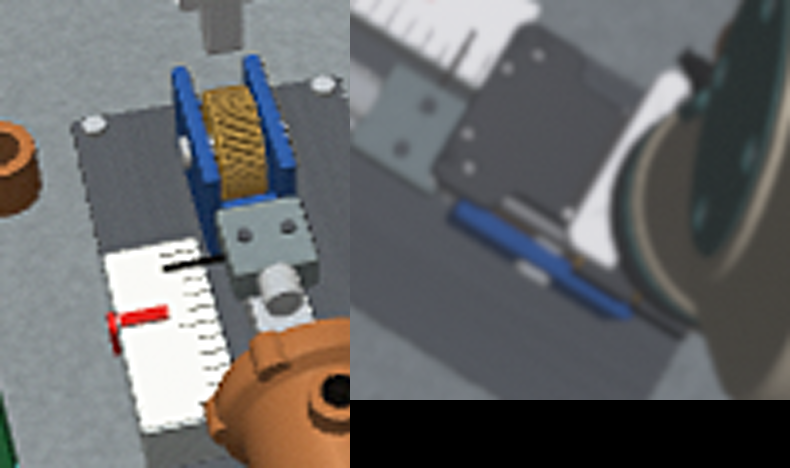

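The fingertip at (222,50) lies in line with the wheel, just behind its crown. The pointer is at (165,268) and the bar at (168,313). I'll press down now.

Emit:
drive_tool(rows=[[12, 0, -1, 0], [21, 0, -1, 0], [23, 0, -1, 0], [24, 0, -1, 0], [24, 0, -1, 0]])

```text
t: 2.78
ee_pos: [0.4635, -0.0812, 0.0825]
tool_rot: [0.679, -0.201, -0.677, -0.201]
force: [-0.1, 0.3, 0.9]
gripper_width: 0.0001
```

```bash
python3 where.py
```

```text
t 2.775 fixture mm [   1.68364257 -118.63096453   82.50223263]
F fix [np.float64(-0.23524719255578747), np.float64(0.19054483735749617), np.float64(0.876712351869081)] w 9.796743748308033e-05
to 40 above wheel top, tool mm [-41.48623653 -18.66071985   1.6376511 ]
turn -0.001872375683330273
q [ 0.03  0.58  0.12  2.12 -0.16  0.44 -1.87]
[[0.002, -0.546, -0.838], [-0.0, -0.838, 0.546], [-1.0, -0.001, -0.002]]
```

Emit:
drive_tool(rows=[[2, 0, 1, 0], [3, 0, 1, 0], [3, 0, 1, 0]])

```text
t: 3.15
ee_pos: [0.4627, -0.0806, 0.0795]
tool_rot: [0.679, -0.201, -0.677, -0.201]
force: [0.3, 0.7, -0.5]
gripper_width: 0.0007
```

```bash
python3 where.py
```

```text
t 3.15 fixture mm [   0.68298133 -118.58948473   79.48341974]
F fix [np.float64(-0.11751292792335954), np.float64(0.7340876169707923), np.float64(-0.5232114786045045)] w 0.0006608246052333341
to 40 above wheel top, tool mm [-44.50334027 -18.62306284   0.62893484]
turn -0.0017489883515758632
q [ 0.03  0.59  0.12  2.13 -0.16  0.43 -1.87]
[[0.002, -0.545, -0.838], [-0.0, -0.838, 0.545], [-1.0, -0.001, -0.002]]
```

Emit:
drive_tool(rows=[[0, -4, 0, 0], [0, -8, 0, 0], [0, -8, 0, 0]])

```text
t: 3.52
ee_pos: [0.4671, -0.0739, 0.0797]
tool_rot: [0.679, -0.201, -0.677, -0.201]
force: [-2.2, -1.5, 4.2]
gripper_width: 0.0002
```

```bash
python3 where.py
```

```text
t 3.525 fixture mm [   0.72764232 -110.57458079   79.662296  ]
F fix [np.float64(-1.0750308283008159), np.float64(-2.4356499667347387), np.float64(4.1557443416675115)] w 0.0001791412879424254
to 40 above wheel top, tool mm [-44.33312422 -10.59868428   0.652079  ]
turn -0.0014937215227573473
q [ 0.01  0.59  0.12  2.12 -0.16  0.44 -1.89]
[[0.002, -0.545, -0.838], [-0.001, -0.838, 0.545], [-1.0, -0.001, -0.002]]
```

Emit:
drive_tool(rows=[[0, -4, 0, 0], [0, -8, 0, 0], [0, -12, 0, 0], [0, -12, 0, 0]])

```text
t: 4.03
ee_pos: [0.4743, -0.0629, 0.0801]
tool_rot: [0.679, -0.2, -0.677, -0.201]
force: [-0.7, 0.8, 7.5]
gripper_width: 0.0002
```

```bash
python3 where.py
```

```text
t 4.025 fixture mm [  0.78827959 -97.35379843  80.06127509]
F fix [np.float64(-0.999150509002278), np.float64(0.28977628613922113), np.float64(7.477194713213041)] w 0.00024527256645262834
to 40 above wheel top, tool mm [-43.94511526   2.56965042   0.67753646]
turn -0.000602822157172186
q [-0.01  0.6   0.13  2.11 -0.17  0.45 -1.91]
[[0.003, -0.545, -0.839], [0.0, -0.839, 0.545], [-1.0, -0.002, -0.002]]
```

Emit:
drive_tool(rows=[[0, -4, 0, 0], [0, -8, 0, 0], [0, -12, 0, 0], [0, -12, 0, 0]])

```text
t: 4.53
ee_pos: [0.4813, -0.052, 0.08]
tool_rot: [0.679, -0.2, -0.677, -0.201]
force: [-0.1, 1.4, 1.9]
gripper_width: 0.0004
```

```bash
python3 where.py
cat > look.py <<'E'
from h import *
import sys
# pointer (dark) and red bar y from the scene view: warp the scale plane z=.054 to fixture coords, 5 px/mm
p=np.load('fix.npy');f=grab('scene');c,s=np.cos(p[2]),np.sin(p[2])
X,Y=np.meshgrid(np.arange(30,92,.2),np.arange(-50,90,.2))
P=np.c_[p[0]*1+(c*X.ravel()-s*Y.ravel())/1000,p[1]+(s*X.ravel()+c*Y.ravel())/1000,np.full(X.size,.054)]
q=proj(f,P).astype(np.float32).reshape(*X.shape,2)
im=cv2.remap(f['image'],q[...,0].copy(),q[...,1].copy(),cv2.INTER_CUBIC)
cv2.imwrite('pics/%s.png'%sys.argv[1],im[...,::-1])
h=im.astype(int);red=(h[...,0]-h[...,1:].max(2)).clip(40)-40
print('mark y, by x:',[(x,round(float((Y*red)[:,i].sum()/max(red[:,i].sum(),1)),1),int(red[:,i].sum())) for x in(60,65,70,75) for i in[int((x-30)/.2)]])
for x in(46,48,50,52,54,56):
    i=int((x-30)/.2);col=h[:,i].mean(1);m=(Y[:,i]>-38)&(Y[:,i]<70);w=(120-col).clip(0)*m
    print('ptr x',x,round(float((Y[:,i]*w).sum()/max(w.sum(),1)),1),int(w.sum()),end='; ')
E
python3 look.py l1
```

```text
t 4.525 fixture mm [  0.75984558 -84.44252999  80.01786242]
F fix [np.float64(-0.868711178805187), np.float64(1.0767184758272759), np.float64(1.8995707173740606)] w 0.00037369447817161053
to 40 above wheel top, tool mm [-44.02122774  15.45158429   0.64862567]
turn 0.00042119036580807057
q [-0.04  0.6   0.13  2.09 -0.17  0.45 -1.92]
[[0.004, -0.544, -0.839], [0.001, -0.839, 0.544], [-1.0, -0.002, -0.003]]
mark y, by x: [(60, 12.1, 5992), (65, 12.0, 6388), (70, 12.2, 5373), (75, 12.1, 6243)]
ptr x 46 -12.2 2261; ptr x 48 -12.6 1756; ptr x 50 -10.7 1986; ptr x 52 -10.3 2176; ptr x 54 -17.7 1210; ptr x 56 -36.8 490;
```

View pics/l1.png

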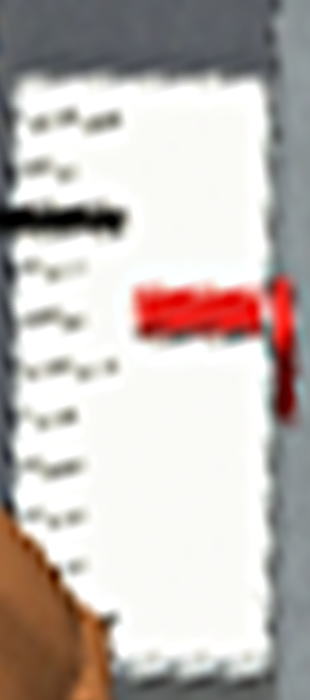

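The rectified view shows the pointer at row 218 (y ≈ -6.4 mm) and the bar at row 311 (y ≈ 12.2 mm), so about 18.6 mm remain. I'll repeat the stroke.

Emit:
drive_tool(rows=[[-14, 0, 0, 0], [-14, 15, 0, 0], [-14, 30, 0, 0], [-14, 32, 0, 0], [-4, 32, 0, 0]])

```text
t: 5.2
ee_pos: [0.4642, -0.0795, 0.084]
tool_rot: [0.68, -0.2, -0.676, -0.202]
force: [-0.0, -0.1, 1.1]
gripper_width: 0.0001
```

```bash
python3 where.py; sed -i 's/(120-col)/(70-col)/; s/w.sum(),1)),1),int(w.sum()),end/w.sum(),1)),1),int(w.sum()),end/' look.py; python3 look.py l2
```

```text
t 5.2 fixture mm [   1.37910552 -116.81541066   83.98533509]
F fix [np.float64(0.056886635811594324), np.float64(-0.10741783544607107), np.float64(1.1277475566409465)] w 6.416555048587025e-05
to 40 above wheel top, tool mm [-39.9678556  -16.93753661   1.23440178]
turn -0.0008579009843041482
q [ 0.03  0.58  0.12  2.13 -0.16  0.44 -1.87]
[[0.005, -0.545, -0.839], [0.0, -0.839, 0.545], [-1.0, -0.003, -0.004]]
mark y, by x: [(60, 12.1, 5956), (65, 12.0, 6342), (70, 12.2, 5442), (75, 12.1, 6228)]
ptr x 46 -6.5 832; ptr x 48 -6.0 494; ptr x 50 -6.1 708; ptr x 52 -6.0 875; ptr x 54 -6.2 85; ptr x 56 0.0 0;
```

Emit:
drive_tool(rows=[[4, 0, 0.5, 0], [4, -4, 0.5, 0], [4, -8, 0.5, 0], [4, -12, 0.5, 0], [4, -16, 0.5, 0]])

```text
t: 5.88
ee_pos: [0.472, -0.065, 0.0792]
tool_rot: [0.679, -0.2, -0.677, -0.201]
force: [-1.2, -1.6, 8.6]
gripper_width: 0.0002
```

Emit:
drive_tool(rows=[[0, -4, 0, 0], [0, -8, 0, 0], [0, -12, 0, 0], [0, -16, 0, 0], [0, -17, 0, 0]])

```text
t: 6.5
ee_pos: [0.4817, -0.05, 0.0793]
tool_rot: [0.679, -0.199, -0.677, -0.201]
force: [0.1, -0.0, 2.1]
gripper_width: 0.0004
```

Emit:
drive_tool(rows=[[-14, 0, 0, 0], [-14, 15, 0, 0], [-14, 30, 0, 0], [-14, 32, 0, 0], [-4, 32, 0, 0]])

```text
t: 7.12
ee_pos: [0.4647, -0.0773, 0.0833]
tool_rot: [0.68, -0.2, -0.676, -0.201]
force: [0.4, 1.3, -0.4]
gripper_width: 0.0004
```

```bash
python3 where.py;  python3 look.py l3
```

```text
t 7.125 fixture mm [   0.59107388 -114.69587317   83.26854411]
F fix [np.float64(-0.38840473052122537), np.float64(1.246753200425696), np.float64(-0.3526405697660048)] w 0.00037169229331081733
to 40 above wheel top, tool mm [-40.6794341  -14.84439487   0.44400162]
turn 9.312763730329597e-05
q [ 0.02  0.58  0.12  2.13 -0.16  0.44 -1.87]
[[0.005, -0.544, -0.839], [0.001, -0.839, 0.544], [-1.0, -0.004, -0.004]]
mark y, by x: [(60, 12.1, 5939), (65, 12.0, 6413), (70, 12.2, 5437), (75, 12.1, 6248)]
ptr x 46 4.7 1017; ptr x 48 5.1 655; ptr x 50 5.0 743; ptr x 52 5.1 996; ptr x 54 4.8 110; ptr x 56 0.0 0;
```

About 7 mm remain, so the next stroke is a partial one, measured with the tip resting on the wheel.

Emit:
drive_tool(rows=[[3.5, 0, 0, 0], [3.5, -4, 0, 0], [3.5, -8, 0, 0], [3.5, -12, 0, 0], [3.5, -15, 0, 0]])

```text
t: 7.8
ee_pos: [0.4721, -0.0639, 0.0789]
tool_rot: [0.679, -0.199, -0.677, -0.201]
force: [-2.0, -1.7, 9.4]
gripper_width: 0.0002
```

```bash
python3 where.py;  python3 look.py l4
```

```text
t 7.8 fixture mm [ -0.4715743  -99.41019812  78.93814427]
F fix [np.float64(-0.8058638578668011), np.float64(-2.5000756838655898), np.float64(9.376086401533959)] w 0.00017330770373876576
to 40 above wheel top, tool mm [-45.06258384   0.47426421  -0.52886809]
turn 0.0011270445751830071
q [-0.01  0.6   0.13  2.11 -0.17  0.44 -1.9 ]
[[0.002, -0.543, -0.84], [0.001, -0.84, 0.543], [-1.0, -0.003, -0.001]]
mark y, by x: [(60, 12.1, 5925), (65, 12.0, 6411), (70, 12.2, 5394), (75, 12.1, 6262)]
ptr x 46 9.7 957; ptr x 48 9.2 932; ptr x 50 9.3 802; ptr x 52 9.7 754; ptr x 54 9.5 253; ptr x 56 0.0 0;
```

Emit:
drive_tool(rows=[[0, -4, 0, 0], [0, -8, 0, 0], [0, -8, 0, 0]])

```text
t: 8.22
ee_pos: [0.4777, -0.0553, 0.0795]
tool_rot: [0.68, -0.198, -0.677, -0.201]
force: [-1.2, 0.1, 6.9]
gripper_width: 0.0003
```

Emit:
drive_tool(rows=[[-15, 0, 0, 0], [-40, 0, 0, 0], [-90, 0, 0, 0], [-120, 0, 0, 0], [-120, 0, 0, 0]])

```text
t: 8.85
ee_pos: [0.4791, -0.0551, 0.2014]
tool_rot: [0.681, -0.197, -0.676, -0.201]
force: [0.5, 0.7, 0.0]
gripper_width: 0.0007
```

```bash
python3 where.py;  python3 look.py l5
python3 - <<'E'
from h import *
f=grab('scene');cv2.imwrite('pics/fin.png',cv2.resize(f['image'][130:320,150:350],None,fx=3,fy=3,interpolation=cv2.INTER_CUBIC)[...,::-1])
E
```

```text
t 8.85 fixture mm [  0.56346622 -88.27303937 201.44549868]
F fix [np.float64(0.08872982136555074), np.float64(0.8402831410520657), np.float64(0.0010406884269685834)] w 0.0007316892469065536
to 40 above wheel top, tool mm [77.35147249 12.29593291  1.09731642]
turn 0.004147644460890352
q [-0.08  0.4   0.2   1.99 -0.12  0.76 -1.96]
[[0.009, -0.54, -0.841], [0.003, -0.841, 0.541], [-1.0, -0.007, -0.006]]
mark y, by x: [(60, 12.1, 5895), (65, 12.0, 6343), (70, 12.2, 5372), (75, 12.1, 6150)]
ptr x 46 12.9 969; ptr x 48 13.4 639; ptr x 50 13.1 776; ptr x 52 13.3 938; ptr x 54 0.0 0; ptr x 56 0.0 0;
```

View pics/fin.png

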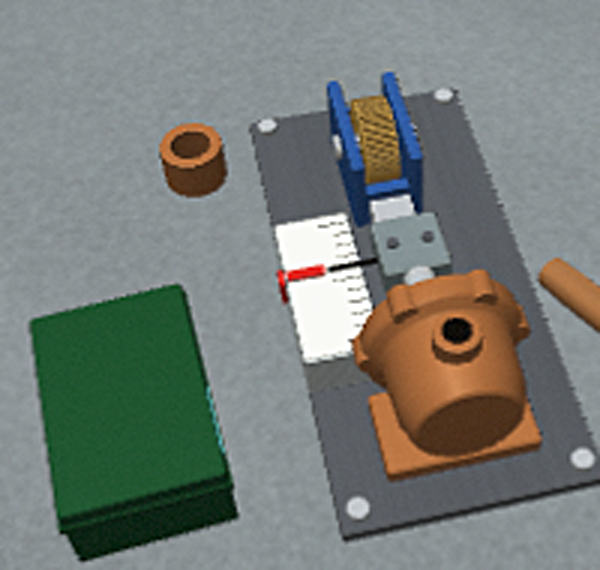

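The black pointer, (330,268) to (377,261), runs straight on from the red bar, (283,279) to (325,270). The measured offset is about +1 mm, and the hand is clear. I'm handing in.

```bash
python3 -c "
from h import *
print(robot.finish_job())"
```

```text
the job is handed in; nothing more can be done
None
```

I rolled the brass wheel with the closed fingertips, using three strokes towards the casting (the last one in two parts) and pressing with about 4–9 N. The pointer is now in line with the red mark. The hand was lifted about 120 mm clear of the wheel, and the job was handed in at about 9 s of the 51 s allowed. No verdict was reported.

- **Alignment:** The last check put the pointer at fixture y ≈ 13.1 mm and the middle of the bar at 12.1 mm. That is about 1 mm past centre, against the 4 mm allowed.
- **Not disturbed:** The red mark read 12.1 mm from after the first stroke to the end. In the scene pictures the case and the bushing look unmoved, and so does the part of the mallet's handle in view. I did not measure any of the three.
- **Hand clear:** The force reading at the end was within noise, under 1 N.
- **Disagreements:** The two cameras placed the fixture about 3–4 mm apart. The final offset comes from the scene camera only; it compares pointer and mark in the same image, so that difference should largely cancel. I did not check the end state from the top camera. The fingers first met the wheel a few mm further along than I expected, which made no difference.

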